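# Load the reagent carrier and hold it square in the dock corner

## Task

Collect the two sealed rectangular cartridges from the analyser's catch tray and stand one in each pocket of the carrier on the dock. Then slide the carrier gently along the deck into the corner, flat on the deck and flush against both steel fences at once, and finish while still holding it there: do not let go, keep a light, steady push against both fences. Leave the vial in the tray and all the other things on the bench where they are.

Things in the scene. Friction and masses are not known exactly. Their poses are not given: they have to be found in the camera images.
- cartridge_a_mid (a point): one of two identical white sealed reagent cartridges: upright rectangular block, 50 mm (its x) x 30 mm (its y) x 55 mm tall, 60 to 130 g, standing on the floor of the analyser's catch tray (floor 4 mm above the bench, tray walls 12 mm above the bench). Point: the middle of the block, half-way up (27.5 mm above its underside)
- cartridge_b_mid (a point): the other cartridge, the same in every way
- carrier: grey two-pocket carrier standing loose on the dock's deck, short of both fences: 76 mm (its x) x 152 mm (its y), 0.24 to 0.4 kg empty; outer walls 22 mm high, 4 mm thick; a pocket at each end along y, between them a solid middle 60 mm wide (y) and 22 mm high with the handle on it. Origin: centre of the underside. Its +x face (152 mm long) goes against the far fence, its -y face (76 mm long) against the right fence
- carrier_handle (a point): the carrier's handle: an upright black plate 14 mm thick along the carrier's x and 50 mm long along its y, free-standing above the solid middle from 22 to 70 mm above the carrier's underside. Point: on the plate's mid-planes, 55 mm above the carrier's underside (15 mm below the handle's top)
- pocket_left (a point): centre of the floor of the carrier's +y pocket: inside 68 mm (x) x 42 mm (y), 18 mm deep; floor 4 mm above the carrier's underside; axes as the carrier's. Takes one cartridge, either one, its 50 mm length along the pocket's x
- pocket_right (a point): the same for the -y pocket
- dock_corner (a point): the point on the deck where the inner faces of the two fences meet. The dock is a fixed aluminium deck plate 240 mm (x) x 280 mm (y), its top 8 mm above the bench. Axes are the dock's: +x points squarely into the far fence (the inner face is the plane x = 0 here), -y squarely into the right fence (the inner face is y = 0). The deck's open area lies towards -x and +y. Seated, the carrier's origin is at x = -38 mm, y = +76 mm, z = 0 from here, its axes parallel to these
- fence_far: smooth steel fence along the dock's far edge, 12 mm thick, 280 mm long, rigid; its top is 34 mm above the deck. Origin: middle of its foot. Deck and fences are slippery (friction about 0.3): sliding the loaded carrier takes 1 to 4 N, on top of the push on the fences; bearing down on it adds drag
- fence_right: steel fence along the dock's right edge, 12 mm thick, 228 mm long, rigid; its top is 34 mm above the deck. Origin: middle of its foot
- vial: small round glass vial with a screw cap, 26 mm across, 42 mm tall, standing in the catch tray beside the cartridges (origin: underside); it stays there
- specimen_jar: round white jar, 56 mm across, 70 mm tall, on the bench (origin: underside); a bystander
- slide_box: closed cardboard box, 85 x 70 x 35 mm, on the bench (origin: underside); a bystander
- dish: white open bowl, 90 mm across, 30 mm tall, on the bench (origin: underside); a bystander
- wash_bottle: white bottle, 64 mm across, 150 mm tall, on the bench (origin: underside); a bystander

How it is judged (in metres and radians):
On the way, in this order (a step that is already met when the one before it is completed fails the run):
1. both cartridges stand in the carrier, one in each pocket (((x of cartridge_a_mid in the frame of pocket_left between -0.013 and 0.013 m and y of cartridge_a_mid in the frame of pocket_left between -0.01 and 0.01 m and z of cartridge_a_mid in the frame of pocket_left between 0.022 and 0.033 m and angle between each of cartridge_a_mid, cartridge_b_mid's own z axis and vertical below 0.12 rad and x of cartridge_b_mid in the frame of pocket_right between -0.013 and 0.013 m and y of cartridge_b_mid in the frame of pocket_right between -0.01 and 0.01 m and z of cartridge_b_mid in the frame of pocket_right between 0.022 and 0.033 m) or (x of cartridge_a_mid in the frame of pocket_right between -0.013 and 0.013 m and y of cartridge_a_mid in the frame of pocket_right between -0.01 and 0.01 m and z of cartridge_a_mid in the frame of pocket_right between 0.022 and 0.033 m and angle between each of cartridge_a_mid, cartridge_b_mid's own z axis and vertical below 0.12 rad and x of cartridge_b_mid in the frame of pocket_left between -0.013 and 0.013 m and y of cartridge_b_mid in the frame of pocket_left between -0.01 and 0.01 m and z of cartridge_b_mid in the frame of pocket_left between 0.022 and 0.033 m))), for 0.2 s.
2. the carrier is pressed against both fences at once (x of carrier in the frame of dock_corner between -0.042 and -0.034 m and y of carrier in the frame of dock_corner between 0.072 and 0.08 m and z of carrier in the frame of dock_corner between -0.003 and 0.006 m and angle between carrier's own z axis and vertical below 0.05 rad and angle between the x axis of carrier and the x axis of dock_corner, either way round below 0.04 rad and contact force between carrier and fence_far above 1 N and contact force between carrier and fence_right above 1 N and contact force between the fingers and carrier above 1 N), for 0.2 s.
At the end, for the whole second after the job is handed in: A cartridge upright on the floor of each pocket; carrier flat on the deck (6 mm, 0.05 rad), square to the dock (0.04 rad), within 4 mm of fully home, pressing each fence with over 1 N, fingers still on it, all through the last second (all of step 2 and ((x of cartridge_a_mid in the frame of pocket_left between -0.013 and 0.013 m and y of cartridge_a_mid in the frame of pocket_left between -0.01 and 0.01 m and z of cartridge_a_mid in the frame of pocket_left between 0.022 and 0.033 m and angle between each of cartridge_a_mid, cartridge_b_mid's own z axis and vertical below 0.12 rad and x of cartridge_b_mid in the frame of pocket_right between -0.013 and 0.013 m and y of cartridge_b_mid in the frame of pocket_right between -0.01 and 0.01 m and z of cartridge_b_mid in the frame of pocket_right between 0.022 and 0.033 m) or (x of cartridge_a_mid in the frame of pocket_right between -0.013 and 0.013 m and y of cartridge_a_mid in the frame of pocket_right between -0.01 and 0.01 m and z of cartridge_a_mid in the frame of pocket_right between 0.022 and 0.033 m and angle between each of cartridge_a_mid, cartridge_b_mid's own z axis and vertical below 0.12 rad and x of cartridge_b_mid in the frame of pocket_left between -0.013 and 0.013 m and y of cartridge_b_mid in the frame of pocket_left between -0.01 and 0.01 m and z of cartridge_b_mid in the frame of pocket_left between 0.022 and 0.033 m))); the arm keeps its last pose, push and grip.
It fails at once if the carrier is rammed into a fence (over 80 N) (contact force between carrier and fence_far above 80 N or contact force between carrier and fence_right above 80 N).
It fails at once if a bystander is displaced by more than 40 mm or knocked over (distance of any of vial, specimen_jar, slide_box, dish, wash_bottle from where it was at the start of the episode above 0.04 m or angle between any of vial, specimen_jar, slide_box, dish, wash_bottle's own z axis and vertical above 0.5 rad).
It also fails if it takes over 67 s, if anything falls off the work surface, if the arm or the gripper's body presses on something with over 40 N, if the wrist force passes 120 N, or if a joint passes its speed limit or range.

## Robot

A 6-joint arm with a two-finger parallel gripper is mounted at the origin on the work surface. World frame = base frame: x ahead of the robot, y to its left, z up, the work surface at z = 0. Lengths are in mm, angles in rad, forces in N, time in s.
With the tool pointing down it reaches from about 350 to 875 mm from the base axis. Payload 4.2 kg.
Tool frame: the origin (TCP) lies on the mounting face of the last link; the fingertips stand 182 mm ahead of it and the grasp point (between the pads) lies 164 mm ahead of it (tip_extent is the z of the fingertips in the tool frame, in mm); z points along the fingers, y is the line along which they close (so a half turn about z gives the same grasp; the last joint's range is limited). The gripper opens to 87 mm and grips with 3 to 60 N. Pads are 19 mm wide; open, the fingers measure 117 mm over their backs; the gripper's body (75 mm by 190 mm) begins 51 mm behind the grasp point.
Start: joints at [-0.937, 0.385, 0.008, 0, -1.194, -0.259], TCP at [228.818, -581.586, 404.75] pointing down, gripper open.
Joint ranges: [-3.14, 3.14], [-1.21, 2.06], [-1.07, 1.41], [-3.16, 2.05], [-2.99, -0.16], [-3.1, 3.1]. Speed limits (rad/s): [2.79, 2.79, 3.14, 3.14, 3.14, 3.14].

## Interface

Orientations are given as a 3x3 rotation matrix whose columns are the frame's x, y, z axes.
In Python, from bench import * gives the robot as it stands.
- The arm moves only by the tool move_arm, never from a script. Its argument "motion" is a list of rows, each a list of 7 numbers: the opening, from 0 (shut) to 1 (fully open), then the shift along the tool's x, y, z scaled (see below), then the turn, a rotation vector about the tool's x, y, z scaled (see below). In form: [[fingers, x, y, z, ax, ay, az], ...]. A call has 1 to 20 rows; each row shifts and turns the commanded pose from where the row before left it, along the tool's axes as they then stand; what a row does not reach is not made up. The controller multiplies each number of a shift by 0.8 m and each number of a turn by 2 pi rad. A row lasts 1/12 s, in which the tool goes at most 41.7 mm and 7.16 degrees, less where a joint would pass 70% of its speed; a pose out of reach is approached as far as the arm can. A call with a number of a shift or a turn outside -1 to 1 is refused whole. A call with a gripper value outside its range is refused whole. The fingers move at their own pace and stop on an object; "squeeze" is the grip in N (left out, the last holds). Time passes only in rows, so rows that do not move let the fingers close. It gives the time, the measured TCP pose, the force, the opening and the grip force at its end, in the units of the state.
- get_state(): the state, without advancing time (a new reading comes with each control period).
- camera(name): name is "side" or "top"; returns (picture, depth): 384x512x3 uint8, red, green, blue; 384x512 float32, mm along the optical axis (not along the pixel's ray), 0 where there is no reading.
- camera_params(name): a dict with "K" (3x3 intrinsics, pixels), "origin" and "orientation" of the camera in the world. Camera axes: x right, y down, z forward; pixel columns grow to the right and rows downward; lengths in mm; the calibration is good to about 2 mm. A picture is of the moment at which its call begins. camera_params takes no time and is no camera call.
- job_done(): hands the job in; it is judged then, once.
Trained networks look in the newest picture that a camera, given by its name, has taken for a name from the list of things; names that differ only in an ending like _2 or _b are one class to them, and where a whole thing is asked for, a point or a joint stands for the part that bears it (a point fixed in the world has none). Each returns a list of dicts, best first, with "confidence" (0 to 1); they miss things now and then, are a little off and sometimes report something else, mostly with a low value. They report only what shows in the picture. A call takes as long as a camera call.
- search_frame(camera, label): "position" ([column, row] in pixels, amid what is visible of it).
- spot_point(camera, label): "position" ([column, row] in pixels: a listed point, or the origin of a listed thing).
The state is a dict: "time_s": time; "joint_pos": joint angles; "joint_vel": joint speeds; "effort": joint torques, N m; "ee_pos": TCP position; "ee_rot": TCP orientation; "contact_force": force on the tool from outside, world axes, zero at the start; "moment": the same for the moment, N m; "opening": finger opening in mm; "grasp_force": force on a finger pad.
Only numpy, scipy, OpenCV 4.12 (cv2) and the standard library are available. Lean on these libraries where they do the work, as an engineer would, in place of code of your own. Each camera call takes 0.05 s, during which the arm holds its last target. There are 200 camera calls.

## Working session

There is one attempt and no reset: what is moved stays moved. The work goes in short steps, Python scripts to look and compute and a tool call to move; the robot and the scene stay as the last step left them, time stands still between calls to the robot, and variables do not carry over. Pictures are saved under pics/ and viewed, at most 10 in all, crops included, and the job is handed in when it is done.

Besides the shell and the picture viewer there is one more tool, called as name(argument=value, ...), one argument or row to a line, values as JSON. move_arm: Moves the arm, as the interface text tells. Shifts and turns lie within -1 to 1; 1 stands for 0.8 m of shift or 2 pi rad of turn. Its arguments: {"type":"object","properties":{"motion":{"type":"array","items":{"type":"array","items":{"type":"number"}}},"squeeze":{"type":"number"}},"required":["motion"]}

```bash
mkdir -p pics; ls; cat > h.py <<'E'
from bench import *
import numpy as np, cv2
def cam(n,fn=None):
    im,d=camera(n)
    if fn: cv2.imwrite('pics/'+fn,cv2.cvtColor(im,cv2.COLOR_RGB2BGR))
    return im,d
def cloud(d,n):
    p=camera_params(n);K=np.array(p['K']);R=np.array(p['orientation']);o=np.array(p['origin'])
    v,u=np.mgrid[:d.shape[0],:d.shape[1]]
    c=np.stack([(u-K[0,2])/K[0,0]*d,(v-K[1,2])/K[1,1]*d,d],-1)
    w=c@R.T+o; w[d<=0]=np.nan
    return w
def onplane(uv,n,z):
    p=camera_params(n);K=np.array(p['K']);R=np.array(p['orientation']);o=np.array(p['origin'])
    r=R@np.array([(uv[0]-K[0,2])/K[0,0],(uv[1]-K[1,2])/K[1,1],1]); return o+r*(z-o[2])/r[2]
E
python3 - <<'E'
from h import *
np.set_printoptions(precision=1,suppress=True)
for n in('top','side'):
    im,d=cam(n,n+'0.png');w=cloud(d,n);np.save(n+'.npy',w)
    p=camera_params(n);print(n,p['origin'],np.array(p['orientation']).tolist(),np.array(p['K']).tolist())
    for l in('cartridge_a_mid','carrier_handle','pocket_left','pocket_right','dock_corner','carrier','vial'):
        print(l,[(np.round(q['position']).tolist(),round(q['confidence'],2)) for q in spot_point(n,l)][:3])
print(get_state())
E
```

```text
pics
top [ 464.2  -53.  1119.6] [[0.004627959868858868, -0.9879548445599717, 0.15467322682977291], [-0.9993888385464477, -0.009928857590769622, -0.03351667011689052], [0.03464868505779805, -0.15442358271139922, -0.9873969949956002]] [[400.7905443610643, 0.0, 259.9824670946582], [0.0, 400.7905443610643, 198.34784920972564], [0.0, 0.0, 1.0]]
cartridge_a_mid [([115.0, 232.0], 0.87)]
carrier_handle [([310.0, 249.0], 0.76)]
pocket_left [([290.0, 248.0], 0.7), ([354.0, 230.0], 0.64)]
pocket_right [([186.0, 151.0], 0.66), ([310.0, 247.0], 0.3)]
dock_corner [([354.0, 227.0], 0.68)]
carrier [([279.0, 150.0], 0.23)]
vial [([95.0, 248.0], 0.48)]
side [   79.4 -1143.5  1129.7] [[0.8962394993537747, -0.3003180763590226, 0.3264411322277141], [-0.4435459342188775, -0.5990225978536197, 0.6666625319444643], [-0.004665194100874716, -0.7422809308292361, -0.6700725749434044]] [[477.96531568386814, 0.0, 256.3688970776648], [0.0, 477.96531568386814, 184.50098530491613], [0.0, 0.0, 1.0]]
cartridge_a_mid []
carrier_handle [([245.0, 221.0], 0.97)]
pocket_left [([244.0, 221.0], 0.74), ([314.0, 194.0], 0.36)]
pocket_right []
dock_corner [([282.0, 253.0], 0.57)]
carrier [([244.0, 235.0], 0.94)]
vial []
{'time_s': 0.8, 'joint_pos': array([-0.9,  0.4,  0. , -0. , -1.2, -0.3]), 'joint_vel': array([-0., -0.,  0.,  0., -0.,  0.]), 'effort': array([  0. , -39. ,  18.8,   4.2,   0. ,  -0. ]), 'ee_pos': array([ 228.8, -581.6,  404.8]), 'ee_rot': array([[-0.9, -0.4,  0. ],
       [-0.4,  0.9, -0. ],
       [-0. , -0. , -1. ]]), 'contact_force': array([-0. , -0.4, -0.2]), 'moment': array([ 0., -0., -0.]), 'grasp_force': 0.0, 'opening': 86.77512309337233}
```

View pics/top0.png

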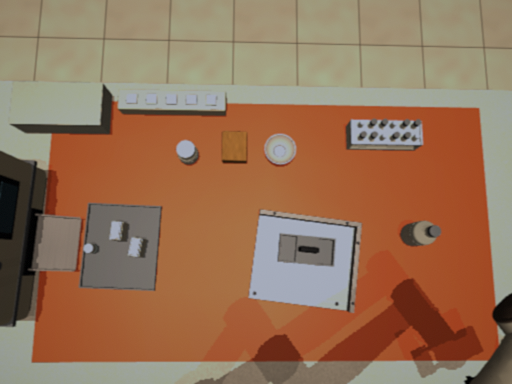

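View pics/side0.png

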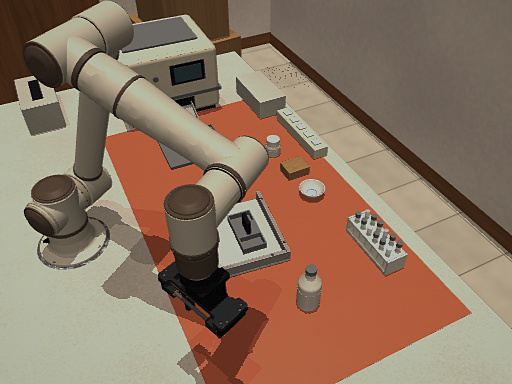

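The top view shows the cartridges at (117,230) and (137,246), the vial at (89,248), the carrier handle at (308,249), and the dock corner near (358,222). Next I'll measure these from depth.

```bash
python3 - <<'E'
from h import *
np.set_printoptions(precision=3,suppress=True)
w=np.load('top.npy');im=cv2.cvtColor(cv2.imread('pics/top0.png'),cv2.COLOR_BGR2RGB)
def reg(name,c0,c1,r0,r1,z0,z1,rect=True):
    s=w[r0:r1,c0:c1].reshape(-1,3);s=s[(s[:,2]>z0)&(s[:,2]<z1)]
    if len(s)<4: print(name,len(s));return
    (cx,cy),(a,b),t=cv2.minAreaRect(s[:,:2].astype(np.float32))
    print(name,len(s),'z',np.median(s[:,2]),'mean',s.mean(0),'rect',np.array([cx,cy,a,b,t]))
reg('bench',170,240,180,300,-20,20)
reg('A',100,126,210,246,50,70);reg('B',126,152,230,262,50,70)
reg('vial',78,102,235,262,34,60)
reg('deck',250,352,265,310,0,20)
reg('deckall',235,375,200,320,3,16)
reg('carrier',270,345,225,275,22,40)
reg('handle',290,330,238,260,65,90)
reg('pocketfl',270,345,225,275,8,16)
reg('ffar',255,350,205,228,34,60);reg('fright',340,370,225,320,34,60)
reg('tray',70,170,195,300,2,16)
for n,b in(('cart',(80,200,170,300)),('dock',(240,200,370,320))):
    c=im[b[1]:b[3],b[0]:b[2]];c=cv2.resize(c,None,fx=6 if n=='cart' else 5,fy=6 if n=='cart' else 5,interpolation=cv2.INTER_CUBIC)
    cv2.imwrite(f'pics/{n}.png',cv2.cvtColor(c[:600],cv2.COLOR_RGB2BGR)) 
E
```

```text
bench 8368 z 0.3531631763829637 mean [523.811  62.214   0.36 ] rect [526.059  64.463 330.759 195.449   0.744]
A 219 z 58.77115647023629 mean [541.944 288.789  58.094] rect [542.332 289.808  29.191  49.5    84.988]
B 219 z 58.44205205789626 mean [499.777 237.816  57.909] rect [499.869 238.788  29.569  49.206  80.812]
vial 82 z 45.59339518037723 mean [496.019 361.458  45.12 ] rect [496.123 362.213  21.079  23.863   0.419]
deck 4184 z 7.3886499627190005 mean [ 397.886 -202.099    7.23 ] rect [ 394.919 -201.901  118.452  274.514    0.252]
deckall 7970 z 7.658030121133038 mean [ 460.305 -204.36     7.736] rect [ 472.006 -219.239  327.266  393.978    0.566]
carrier 717 z 29.572652697291232 mean [ 495.403 -216.668   29.562] rect [ 513.875 -228.868  174.89   114.755   84.926]
handle 107 z 77.15648366659138 mean [ 495.311 -215.242   76.788] rect [ 495.544 -215.848   49.964   13.861   84.943]
pocketfl 1627 z 10.13866620906424 mean [ 497.    -220.499   10.528] rect [ 497.251 -222.472  134.786  207.634    0.202]
ffar 430 z 41.64570581533178 mean [ 582.236 -209.733   41.588] rect [ 582.671 -209.858  247.404   12.797   82.999]
fright 464 z 41.115248259997884 mean [ 449.171 -343.013   40.969] rect [ 447.549 -341.84    39.661  230.092   89.674]
tray 5685 z 4.385131657839111 mean [501.688 292.396   5.24 ] rect [502.419 295.013 291.51  272.753   2.235]
```

View pics/cart.png

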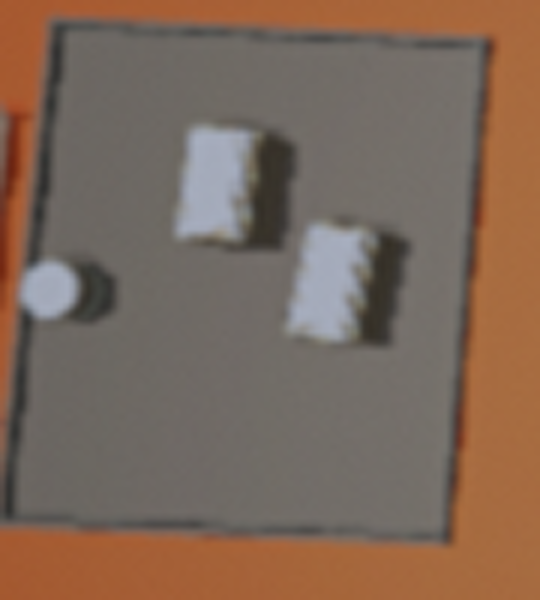

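View pics/dock.png

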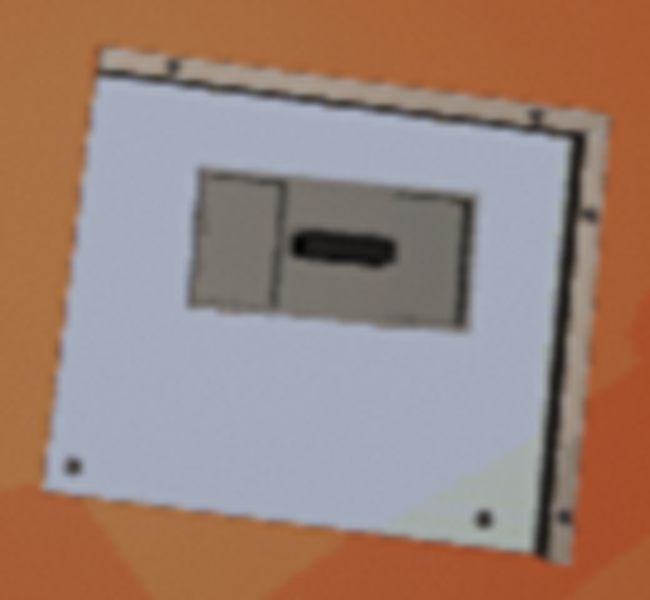

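The crops show A at about (117,230) and B at (136,246), both tilted a few degrees. The carrier has its pockets at either end and the handle at (308,249), and the fences run along the dock's top and right edges. Now a planner and refined dock angles.

```bash
cat >> h.py <<'E'
from scipy.spatial.transform import Rotation as Ro
def Rdown(yaw): # yaw (deg) of tool y axis in world
    a=np.radians(yaw);y=np.array([np.cos(a),np.sin(a),0]);z=np.array([0,0,-1.]);return np.stack([np.cross(y,z),y,z],1)
def plan(pos,yaw,pose=None):
    "turn in place then straight; pos=TCP. prints row counts and numbers"
    s=get_state();p,R=pose or (np.array(s['ee_pos']),np.array(s['ee_rot']));T=Rdown(yaw)
    rv=Ro.from_matrix(R.T@T).as_rotvec();n=int(np.ceil(np.linalg.norm(rv)/np.radians(7.1)))
    if n: print('turn',n,'x',np.round(rv/n/2/np.pi,4))
    d=T.T@(np.array(pos)-p);m=int(np.ceil(np.linalg.norm(d)/41.5))
    if m: print('shift',m,'x',np.round(d/m/800,4),'total mm',np.round(d,1))
    return np.array(pos),T
E
python3 - <<'E'
from h import *
np.set_printoptions(precision=2,suppress=True)
w=np.load('top.npy')
def sel(c0,c1,r0,r1,z0,z1):
    s=w[r0:r1,c0:c1].reshape(-1,3);return s[(s[:,2]>z0)&(s[:,2]<z1)]
def rect(n,s): print(n,len(s),np.array(sum(map(lambda q:list(q) if isinstance(q,tuple) else [q],cv2.minAreaRect(s[:,:2].astype(np.float32))),[])))
s=sel(240,375,200,320,35,60)
def line(p,ax):  # fit other coord vs ax
    o=1-ax;c=np.polyfit(p[:,ax],p[:,o],1);r=p[:,o]-np.polyval(c,p[:,ax]);k=abs(r)<7;c=np.polyfit(p[k,ax],p[k,o],1);return c
far=s[(s[:,0]>560)];c=line(far,1);print('far x=',c,np.degrees(np.arctan(c[0])))
rt=s[(s[:,1]<-310)&(s[:,0]<555)];d=line(rt,0);print('right y=',d,np.degrees(np.arctan(d[0])))
k=sel(255,345,228,275,24,36);k=k[(k[:,0]<550)&(k[:,1]>-305)&(k[:,1]<-120)];rect('carrier',k)
k=sel(255,345,228,275,-20,90);k=k[(k[:,2]>11)&(k[:,0]<550)&(k[:,1]>-305)&(k[:,1]<-120)&(k[:,2]<33)];rect('carrier2',k)
yaw=-7
u=np.array([np.cos(np.radians(yaw)),np.sin(np.radians(yaw))]);v=np.array([-u[1],u[0]])
# mid lines -> inner faces (6 mm inward)
A=np.array([[1,-c[0]],[-d[0],1]]);corner=np.linalg.solve(A,[c[1],d[1]])-6*u+6*v;print('corner',corner,'seat',corner-38*u+76*v)
s=get_state();print(s['ee_rot'],np.degrees(s['joint_pos']))
plan([542.3,289.8,330],175)
E
```

```text
far x= [  0.12 607.78] 6.91661099572277
right y= [  -0.12 -288.15] -7.053919245414571
carrier 701 [ 495.53 -215.97  152.26   75.98   84.87]
carrier2 1259 [ 489.81 -211.25  119.78  179.36    0.2 ]
corner [ 559.13 -351.29] seat [ 530.68 -271.23]
[[-0.93 -0.37  0.  ]
 [-0.37  0.93 -0.  ]
 [-0.   -0.   -1.  ]] [-53.71  22.04   0.45  -0.   -68.41 -14.82]
turn 9 x [-0.    0.   -0.02]
shift 23 x [-0.05 -0.01  0.  ] total mm [-895.4 -236.3   74.8]
```

move_arm(
  motion=[
    [1,0,0,0,0,0,-0.0195],
    [1,0,0,0,0,0,-0.0195],
    [1,0,0,0,0,0,-0.0195],
    [1,0,0,0,0,0,-0.0195],
    [1,0,0,0,0,0,-0.0195],
    [1,0,0,0,0,0,-0.0195],
    [1,0,0,0,0,0,-0.0195],
    [1,0,0,0,0,0,-0.0195],
    [1,0,0,0,0,0,-0.0195],
    [1,-0.0487,-0.0128,0.0041,0,0,0],
    [1,-0.0487,-0.0128,0.0041,0,0,0],
    [1,-0.0487,-0.0128,0.0041,0,0,0],
    [1,-0.0487,-0.0128,0.0041,0,0,0],
    [1,-0.0487,-0.0128,0.0041,0,0,0],
    [1,-0.0487,-0.0128,0.0041,0,0,0],
    [1,-0.0487,-0.0128,0.0041,0,0,0],
    [1,-0.0487,-0.0128,0.0041,0,0,0],
    [1,-0.0487,-0.0128,0.0041,0,0,0],
    [1,-0.0487,-0.0128,0.0041,0,0,0],
    [1,-0.0487,-0.0128,0.0041,0,0,0],
  ],
  squeeze=25,
)

```text
time_s: 2.47
ee_pos: [381.0, -163.5, 369.1]
ee_rot: [[-0.093, -0.996, 0.001], [-0.996, 0.093, -0.0], [0.0, -0.001, -1.0]]
contact_force: [1.1, 0.4, 0.7]
opening: 86.9
grasp_force: 0.0
```

move_arm(
  motion=[
    [1,-0.0487,-0.0128,0.0041,0,0,0],
    [1,-0.0487,-0.0128,0.0041,0,0,0],
    [1,-0.0487,-0.0128,0.0041,0,0,0],
    [1,-0.0487,-0.0128,0.0041,0,0,0],
    [1,-0.0487,-0.0128,0.0041,0,0,0],
    [1,-0.0487,-0.0128,0.0041,0,0,0],
    [1,-0.0487,-0.0128,0.0041,0,0,0],
    [1,-0.0487,-0.0128,0.0041,0,0,0],
    [1,-0.0487,-0.0128,0.0041,0,0,0],
    [1,-0.0487,-0.0128,0.0041,0,0,0],
    [1,-0.0487,-0.0128,0.0041,0,0,0],
    [1,-0.0487,-0.0128,0.0041,0,0,0],
    [1,0,0,0,0,0,0],
    [1,0,0,0,0,0,0],
  ],
)

```text
time_s: 3.63
ee_pos: [547.0, 290.6, 328.1]
ee_rot: [[-0.091, -0.996, -0.001], [-0.996, 0.091, -0.001], [0.001, 0.001, -1.0]]
contact_force: [-0.3, -1.1, 0.2]
opening: 87.1
grasp_force: 0.0
```

```bash
python3 - <<'E'
from h import *
np.set_printoptions(precision=4,suppress=True)
s=get_state();print(s['time_s'],s['ee_pos'],s['ee_rot'],s['joint_pos'],s['contact_force'])
p=plan([542.3,289.8,210],174.5)
print('up');p=plan([542.3,289.8,300],174.5,p)
u=np.array([np.cos(np.radians(-5.1)),np.sin(np.radians(-5.1))]);v=np.array([-u[1],u[0]]);C=np.array([495.5,-216])
L=C+51*v;Rr=C-51*v;print(L,Rr)
p=plan([*L,300],174.9,p)
p=plan([*L,223],174.9,p)
E
```

```text
3.6333 [547.028  290.5709 328.0672] [[-0.091  -0.9959 -0.0011]
 [-0.9959  0.091  -0.0009]
 [ 0.001   0.001  -1.    ]] [ 0.7492  0.4366 -0.1126 -0.0001 -1.0231 -0.8402] [-0.2697 -1.0884  0.2448]
turn 1 x [ 0.0002 -0.0002  0.0008]
shift 3 x [0.0005 0.0019 0.0492] total mm [  1.2   4.6 118.1]
up
shift 3 x [ 0.      0.     -0.0375] total mm [  0.   0. -90.]
[ 500.0336 -165.2019] [ 490.9664 -266.7981]
turn 1 x [ 0.      0.     -0.0011]
shift 12 x [0.0476 0.0002 0.    ] total mm [457.    1.7   0. ]
shift 2 x [0.     0.     0.0481] total mm [ 0.  0. 77.]
```

move_arm(
  motion=[
    [1,0.0005,0.002,0.037,0.0002,-0.0002,0.001],
    [1,0.0005,0.002,0.037,0,0,0],
    [1,0.0005,0.0018,0.037,0,0,0],
    [1,0,0,0.037,0,0,0],
    [1,0,0,0,0,0,0],
    [1,0,0,0,0,0,0],
  ],
)

```text
time_s: 4.13
ee_pos: [541.9, 286.8, 210.3]
ee_rot: [[-0.1, -0.995, -0.001], [-0.995, 0.1, -0.001], [0.002, 0.001, -1.0]]
contact_force: [0.5, 0.2, 0.8]
opening: 87.0
grasp_force: 0.0
```

move_arm(
  motion=[
    [0,0,0,0,0,0,0],
    [0,0,0,0,0,0,0],
    [0,0,0,0,0,0,0],
    [0,0,0,0,0,0,0],
    [0,0,0,0,0,0,0],
    [0,0,0,0,0,0,0],
    [0,0,0,0,0,0,0],
    [0,0,0,0,0,0,0],
  ],
)

```text
time_s: 4.8
ee_pos: [542.1, 288.1, 211.3]
ee_rot: [[-0.099, -0.995, 0.001], [-0.995, 0.099, 0.001], [-0.001, -0.001, -1.0]]
contact_force: [-0.8, 0.3, 2.9]
opening: 49.8
grasp_force: 24.9
```

move_arm(
  motion=[
    [0,0,0,-0.02,0,0,0],
    [0,0,0,-0.03,0,0,0],
    [0,0,0,-0.04,0,0,0],
    [0,0,0,-0.022,0,0,0],
    [0,0.0476,0.0001,0,0,0,0],
    [0,0.0476,0.0001,0,0,0,0],
    [0,0.0476,0.0001,0,0,0,0],
    [0,0.0476,0.0001,0,0,0,0],
    [0,0.0476,0.0001,0,0,0,0],
    [0,0.0476,0.0001,0,0,0,0],
    [0,0.0476,0.0001,0,0,0,0],
    [0,0.0476,0.0001,0,0,0,0],
    [0,0.0476,0.0001,0,0,0,0],
    [0,0.0476,0.0001,0,0,0,0],
    [0,0.04,0.0001,0,0,0,0],
    [0,0.03,0,0,0,0,0],
    [0,0,0,0,0,0,0],
    [0,0,0,0,0,0,0],
    [0,0,0,0,0,0,0],
  ],
)

```text
time_s: 6.38
ee_pos: [497.6, -146.5, 299.7]
ee_rot: [[-0.1, -0.995, 0.001], [-0.995, 0.1, 0.001], [-0.001, -0.001, -1.0]]
contact_force: [0.3, -0.2, -1.2]
opening: 50.2
grasp_force: 24.9
```

```bash
python3 - <<'E'
from h import *
np.set_printoptions(precision=4,suppress=True)
s=get_state();print(s['time_s'],s['ee_pos'],s['opening'],s['contact_force'])
p=plan([500,-165.2,300],174.9)
p=plan([500,-165.2,220],174.9,p)
im,d=cam('top');ims,ds=cam('side','side1.png')
w=cloud(d,'top');q=w[200:290,250:350].reshape(-1,3);print('max z top',np.nanmax(q[:,2]))
cv2.imwrite('pics/s1.png',cv2.resize(cv2.imread('pics/side1.png')[130:290,150:350],None,fx=3.5,fy=3.5,interpolation=cv2.INTER_CUBIC))
E
```

```text
6.3833 [ 497.6492 -146.5229  299.6753] 50.22185406945261 [ 0.2886 -0.196  -1.2409]
turn 1 x [-0.0001  0.0002 -0.0017]
shift 1 x [ 0.023  -0.005  -0.0004] total mm [18.4 -4.  -0.3]
shift 2 x [0.   0.   0.05] total mm [ 0.  0. 80.]
max z top 488.80279272731934
```

View pics/s1.png

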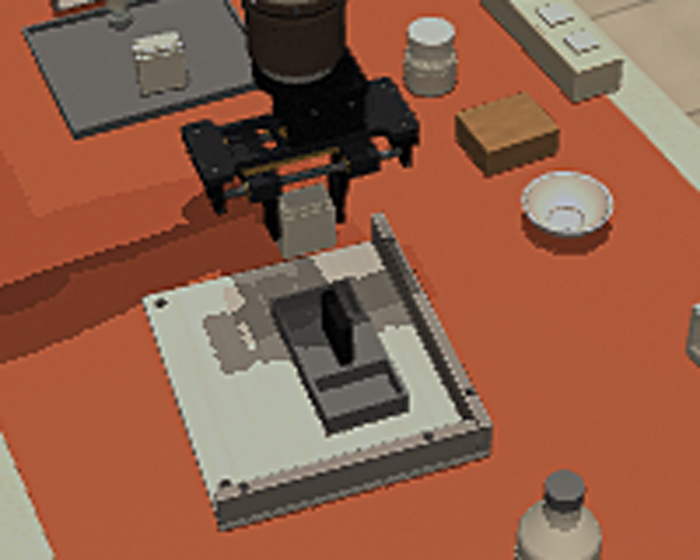

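The side view shows the cartridge held upright between the fingers, short of the left pocket. B and the vial are undisturbed in the tray.

move_arm(
  motion=[
    [0,0.0243,-0.005,0,0,0,-0.0017],
    [0,0,0,0.025,0,0,0],
    [0,0,0,0.025,0,0,0],
    [0,0,0,0.012,0,0,0],
    [0,0,0,0,0,0,0],
    [0,0,0,0,0,0,0],
  ],
)

```text
time_s: 6.98
ee_pos: [500.2, -165.7, 250.2]
ee_rot: [[-0.087, -0.996, 0.0], [-0.996, 0.087, 0.001], [-0.001, -0.0, -1.0]]
contact_force: [-0.3, -0.0, -1.3]
opening: 50.0
grasp_force: 24.9
```

```bash
python3 - <<'E'
from h import *
np.set_printoptions(precision=4,suppress=True)
s=get_state();print(s['time_s'],s['ee_pos'],s['contact_force'])
im,d=cam('side');w=cloud(d,'side').reshape(-1,3)
x,y,z=s['ee_pos']
k=w[(abs(w[:,0]-x)<20)&(abs(w[:,1]-y)<30)&(w[:,2]>z-200)&(w[:,2]<z-186)]
print(len(k),'near face',np.median(k,0),'target TCP-ish face y',y-15)
p=plan([500,-166.2,220],174.9)
E
```

```text
6.9833 [ 500.2461 -165.6642  250.25  ] [-0.2912 -0.0432 -1.2767]
24 near face [ 492.3125 -179.7566   59.6419] target TCP-ish face y -180.66419029470916
turn 1 x [-0.0004  0.0001  0.0003]
shift 1 x [0.0006 0.0006 0.0387] total mm [ 0.4  0.5 31. ]
```

move_arm(
  motion=[
    [0,0.0003,0,0.014,0,0,0],
    [0,0,0,0.012,0,0,0],
    [0,0,0,0.008,0,0,0],
    [0,0,0,0.003,0,0,0],
    [0,0,0,0,0,0,0],
    [0,0,0,0,0,0,0],
  ],
)

```text
time_s: 7.53
ee_pos: [500.1, -166.6, 220.9]
ee_rot: [[-0.089, -0.996, 0.002], [-0.996, 0.089, 0.001], [-0.001, -0.001, -1.0]]
contact_force: [-0.7, -0.1, -0.5]
opening: 50.0
grasp_force: 24.9
```

move_arm(
  motion=[
    [0,0,0,0.001,0,0,0],
    [0,0,0,0.001,0,0,0],
    [0,0,0,0,0,0,0],
    [0,0,0,0,0,0,0],
  ],
)

```text
time_s: 7.87
ee_pos: [499.9, -166.5, 219.3]
ee_rot: [[-0.089, -0.996, 0.002], [-0.996, 0.089, 0.001], [-0.001, -0.002, -1.0]]
contact_force: [0.3, 0.6, -0.3]
opening: 49.8
grasp_force: 24.9
```

move_arm(
  motion=[
    [0,0,0,0.001,0,0,0],
    [0,0,0,0,0,0,0],
    [0.75,0,0,0,0,0,0],
    [0.75,0,0,0,0,0,0],
    [0.75,0,0,0,0,0,0],
    [0.75,0,0,0,0,0,0],
    [0.75,0,0,-0.02,0,0,0],
    [0.75,0,0,-0.03,0,0,0],
    [0.75,0,0,-0.052,0,0,0],
    [1,-0.05,0,0,0,0,0],
    [1,-0.05,0,0,0,0,0],
    [1,-0.05,0,0,0,0,0],
    [1,-0.05,0,0,0,0,0],
    [1,-0.05,0,0,0,0,0],
    [1,-0.05,0,0,0,0,0],
    [1,-0.05,0,0,0,0,0],
    [1,-0.05,0,0,0,0,0],
    [1,-0.05,0,0,0,0,0],
    [1,-0.03,0,0,0,0,0],
    [1,0,0,0,0,0,0],
  ],
)

```text
time_s: 9.53
ee_pos: [534.4, 220.4, 300.2]
ee_rot: [[-0.084, -0.996, 0.003], [-0.996, 0.084, 0.002], [-0.003, -0.003, -1.0]]
contact_force: [0.6, -0.6, 0.9]
opening: 87.0
grasp_force: 0.0
```

```bash
python3 - <<'E'
from h import *
np.set_printoptions(precision=4,suppress=True)
s=get_state();print(s['time_s'],s['ee_pos'])
im,d=cam('top','top1.png');w=cloud(d,'top');
q=w[220:280,260:345].reshape(-1,3)
a=q[(q[:,2]>55)&(q[:,2]<90)&(q[:,1]>-185)&(q[:,1]<-130)]
print('A',len(a),cv2.minAreaRect(a[:,:2].astype(np.float32)),np.nanmedian(a[:,2]))
a=q[(q[:,2]>68)&(q[:,2]<90)&(q[:,1]<-188)];print('handle',len(a),cv2.minAreaRect(a[:,:2].astype(np.float32)),np.nanmedian(a[:,2]))
a=q[(q[:,2]>24)&(q[:,2]<36)&(q[:,0]<550)&(q[:,1]>-305)&(q[:,1]<-120)];print('carrier',len(a),cv2.minAreaRect(a[:,:2].astype(np.float32)))
p=plan([499.9,238.8,300],171)
p=plan([499.9,238.8,211],171,p)
E
```

```text
9.5333 [534.3978 220.3741 300.2017]
A 218 ((501.3254699707031, -163.72430419921875), (30.170719146728516, 49.10513687133789), 85.54784393310547) 66.62645576366572
handle 108 ((495.3930358886719, -216.04747009277344), (50.188236236572266, 14.001075744628906), 84.49304962158203) 76.91220939670245
carrier 715 ((495.58526611328125, -216.18338012695312), (153.23794555664062, 76.05984497070312), 84.84883880615234)
turn 1 x [-0.0002  0.0002  0.0114]
shift 1 x [-0.0187  0.046  -0.0001] total mm [-15.   36.8  -0.1]
shift 3 x [0.     0.     0.0371] total mm [ 0.  0. 89.]
```

A stands in the left pocket: its top is at 67 mm as expected and it is within 2 mm. Now B.

move_arm(
  motion=[
    [1,0,0,0,0,0,0.0114],
    [1,-0.0187,0.046,0,0,0,0],
    [1,0,0,0.03,0,0,0],
    [1,0,0,0.03,0,0,0],
    [1,0,0,0.03,0,0,0],
    [1,0,0,0.0212,0,0,0],
    [1,0,0,0,0,0,0],
    [1,0,0,0,0,0,0],
  ],
)

```text
time_s: 10.25
ee_pos: [500.1, 235.6, 210.9]
ee_rot: [[-0.161, -0.987, -0.0], [-0.987, 0.161, -0.001], [0.001, 0.0, -1.0]]
contact_force: [0.4, 0.6, 0.5]
opening: 87.0
grasp_force: 0.0
```

move_arm(
  motion=[
    [1,-0.003,0,0,0,0,0],
    [0,0,0,0,0,0,0],
    [0,0,0,0,0,0,0],
    [0,0,0,0,0,0,0],
    [0,0,0,0,0,0,0],
    [0,0,0,0,0,0,0],
    [0,0,0,0,0,0,0],
    [0,0,0,0,0,0,0],
    [0,0,0,0,0,0,0],
    [0,0,0,-0.02,0,0,0],
    [0,0,0,-0.03,0,0,0],
    [0,0,0,-0.04,0,0,0],
    [0,0,0,-0.022,0,0,-0.0108],
  ],
)

```text
time_s: 11.33
ee_pos: [500.8, 239.1, 303.6]
ee_rot: [[-0.091, -0.996, 0.004], [-0.996, 0.091, 0.003], [-0.003, -0.004, -1.0]]
contact_force: [0.7, 0.5, -1.3]
opening: 49.4
grasp_force: 25.0
```

```bash
python3 - <<'E'
from h import *
np.set_printoptions(precision=4,suppress=True)
s=get_state();print(s['time_s'],s['ee_pos'],s['opening'])
p=plan([491,-266.9,300],174.9)
E
```

```text
11.3333 [500.7587 239.139  303.6144] 49.410031726938286
turn 1 x [-0.0006  0.0005 -0.0003]
shift 13 x [ 0.0485 -0.0034  0.0003] total mm [504.9 -35.3   3.6]
```

move_arm(
  motion=[
    [0,0.0485,-0.0034,0,0,0,0],
    [0,0.0485,-0.0034,0,0,0,0],
    [0,0.0485,-0.0034,0,0,0,0],
    [0,0.0485,-0.0034,0,0,0,0],
    [0,0.0485,-0.0034,0,0,0,0],
    [0,0.0485,-0.0034,0,0,0,0],
    [0,0.0485,-0.0034,0,0,0,0],
    [0,0.0485,-0.0034,0,0,0,0],
    [0,0.0485,-0.0034,0,0,0,0],
    [0,0.0485,-0.0034,0,0,0,0],
    [0,0.0485,-0.0034,0,0,0,0],
    [0,0.0485,-0.0034,0,0,0,0],
    [0,0.035,-0.0034,0,0,0,0],
    [0,0.0135,0,0,0,0,0],
    [0,0,0,0,0,0,0],
    [0,0,0,0,0,0,0],
  ],
)

```text
time_s: 12.67
ee_pos: [488.4, -266.7, 299.8]
ee_rot: [[-0.094, -0.996, 0.0], [-0.996, 0.094, 0.002], [-0.002, -0.0, -1.0]]
contact_force: [-0.3, 0.7, -1.4]
opening: 49.9
grasp_force: 25.0
```

```bash
python3 - <<'E'
from h import *
np.set_printoptions(precision=4,suppress=True)
s=get_state();print(s['time_s'],s['ee_pos'],s['contact_force'])
im,d=cam('side');w=cloud(d,'side').reshape(-1,3)
x,y,z=s['ee_pos']
k=w[(abs(w[:,0]-x)<20)&(abs(w[:,1]-y)<30)&(w[:,2]>z-203)&(w[:,2]<z-186)]
print(len(k),'near face',np.median(k,0),'expected y',y-15-.089*(np.median(k[:,0])-x))
p=plan([491,-266.9,250],174.9)
E
```

```text
12.6667 [ 488.4473 -266.7176  299.8323] [-0.3097  0.7253 -1.4311]
50 near face [ 489.0176 -282.9451  106.1423] expected y -281.76830586415093
turn 1 x [-0.      0.0003 -0.0006]
shift 2 x [ 0.0004 -0.0015  0.0313] total mm [ 0.6 -2.4 50.1]
```

move_arm(
  motion=[
    [0,-0.0005,-0.003,0.02,0,0,-0.0006],
    [0,0,0,0.025,0,0,0],
    [0,0,0,0.018,0,0,0],
    [0,0,0,0.014,0,0,0],
    [0,0,0,0.01,0,0,0],
    [0,0,0,0.008,0,0,0],
    [0,0,0,0.004,0,0,0],
    [0,0,0,0,0,0,0],
    [0,0,0,0,0,0,0],
  ],
)

```text
time_s: 13.47
ee_pos: [491.7, -266.1, 221.7]
ee_rot: [[-0.088, -0.996, 0.002], [-0.996, 0.088, 0.001], [-0.001, -0.002, -1.0]]
contact_force: [-0.5, 0.0, -0.5]
opening: 49.6
grasp_force: 25.0
```

move_arm(
  motion=[
    [0,0,0,0.001,0,0,0],
    [0,0,0,0.001,0,0,0],
    [0,0,0,0.001,0,0,0],
    [0,0,0,0.0005,0,0,0],
    [0,0,0,0,0,0,0],
    [0.75,0,0,0,0,0,0],
    [0.75,0,0,0,0,0,0],
    [0.75,0,0,0,0,0,0],
    [0.75,0,0,0,0,0,0],
    [0.75,0,0,-0.02,0,0,0],
    [0.75,0,0,-0.03,0,0,0],
    [0.75,0,0,-0.052,0,0,0],
    [0.5,-0.03,0,0,0,0,0],
    [0.5,-0.0325,0,0,0,0,0],
    [0.5,0,0,0,0,0,0],
    [0.5,0,0,0,0,0,0],
  ],
)

```text
time_s: 14.8
ee_pos: [495.7, -215.8, 300.3]
ee_rot: [[-0.087, -0.996, 0.002], [-0.996, 0.087, 0.001], [-0.001, -0.002, -1.0]]
contact_force: [-0.0, -0.5, 0.3]
opening: 47.5
grasp_force: 0.0
```

```bash
python3 - <<'E'
from h import *
np.set_printoptions(precision=4,suppress=True)
s=get_state();print(s['time_s'],s['ee_pos'],s['opening'],s['contact_force'])
for n in('top','side'):
    im,d=cam(n,n+'2.png');w=cloud(d,n).reshape(-1,3)
    for nm,lo,hi in(('A',-190,-130),('B',-300,-240)):
        a=w[(abs(w[:,0]-495)<45)&(w[:,2]>60)&(w[:,2]<75)&(w[:,1]>lo)&(w[:,1]<hi)]
        if len(a)>5:print(n,nm,len(a),cv2.minAreaRect(a[:,:2].astype(np.float32)),np.median(a[:,2]))
    a=w[(abs(w[:,0]-495)<25)&(w[:,2]>71)&(w[:,2]<85)&(abs(w[:,1]+216)<35)]
    if len(a)>5:print(n,'handle',len(a),cv2.minAreaRect(a[:,:2].astype(np.float32)),np.median(a[:,2]))
cv2.imwrite('pics/s2.png',cv2.resize(cv2.imread('pics/side2.png')[150:290,180:330],None,fx=4,fy=4,interpolation=cv2.INTER_CUBIC))
p=plan([495.5,-216,300],174.9)
p=plan([495.5,-216,227],174.9,p)
E
```

```text
14.8 [ 495.7467 -215.8096  300.2988] 47.47300241188425 [-0.0253 -0.5285  0.2884]
side A 87 ((501.92950439453125, -166.51255798339844), (49.422889709472656, 31.753971099853516), 0.28120726346969604) 65.9349521371023
side B 139 ((493.02349853515625, -262.87152099609375), (44.349552154541016, 48.49607467651367), 85.19940185546875) 66.83424897615987
side handle 64 ((495.11114501953125, -219.50433349609375), (54.68247604370117, 14.51804256439209), 85.17332458496094) 77.12833893627396
turn 1 x [-0.0001  0.0002  0.    ]
shift 1 x [-0.001   0.0003 -0.0002] total mm [-0.8  0.3 -0.2]
shift 2 x [0.     0.     0.0456] total mm [ 0.  0. 73.]
```

View pics/s2.png

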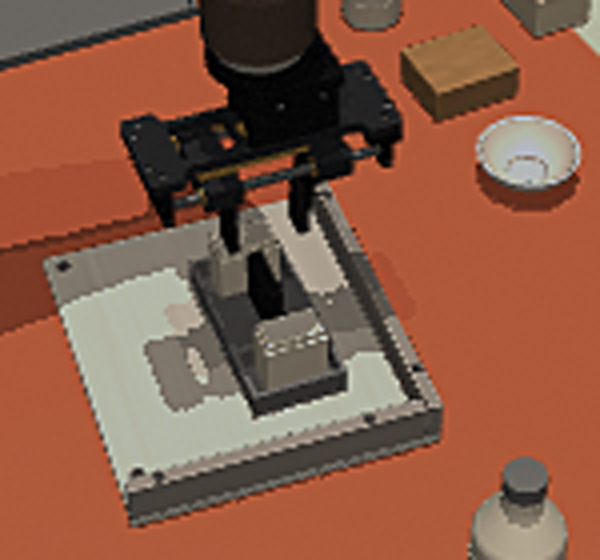

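Both cartridges stand in their pockets (tops at 66–67 mm), and the fingers are above the handle. Now I'll go down and grip the handle.

move_arm(
  motion=[
    [0.5,-0.0005,0,0.03,0,0,0],
    [0.5,0,0,0.03,0,0,0],
    [0.5,0,0,0.025,0,0,0],
    [0.5,0,0,0.0165,0,0,0],
    [0.5,0,0,0,0,0,0],
    [0,0,0,0,0,0,0],
    [0,0,0,0,0,0,0],
    [0,0,0,0,0,0,0],
    [0,0,0,0,0,0,0],
    [0,0,0,0,0,0,0],
    [0,0,0,0,0,0,0],
    [0,0,0,0,0,0,0],
    [0,0,0,0,0,0,0],
  ],
  squeeze=30,
)

```text
time_s: 15.98
ee_pos: [495.5, -216.1, 219.5]
ee_rot: [[-0.089, -0.996, 0.0], [-0.996, 0.089, 0.001], [-0.001, -0.0, -1.0]]
contact_force: [-3.5, 1.6, 5.7]
opening: 13.6
grasp_force: 30.0
```

```bash
python3 - <<'E'
from h import *
np.set_printoptions(precision=4,suppress=True)
s=get_state();print(s['time_s'],s['ee_pos'],s['opening'],s['contact_force'],s['moment'],np.degrees(np.arctan2(s['ee_rot'][1][1],s['ee_rot'][0][1])))
z=s['ee_pos'][2]
p=plan([*s['ee_pos'][:2],z],173)
p=plan([527,-265,z],173,p)
E
```

```text
15.9833 [ 495.4544 -216.1305  219.517 ] 13.629395980916755 [-3.5427  1.5913  5.734 ] [ 0.2369  1.0101 -0.0307] 174.9106252507239
turn 1 x [-0.      0.0002  0.0053]
shift 2 x [ 0.0279 -0.0233  0.    ] total mm [ 44.7 -37.3   0. ]
```

move_arm(
  motion=[
    [0,0,0,-0.0005,0,0,0.0025],
    [0,0,0,0,0,0,0.0028],
    [0,0.0047,-0.0039,0,0,0,0],
    [0,0.0047,-0.0039,0,0,0,0],
    [0,0.0047,-0.0039,0,0,0,0],
    [0,0.0047,-0.0039,0,0,0,0],
    [0,0.0047,-0.0039,0,0,0,0],
    [0,0.0047,-0.0039,0,0,0,0],
    [0,0.0047,-0.0039,0,0,0,0],
    [0,0.0047,-0.0039,0,0,0,0],
    [0,0.0047,-0.0039,0,0,0,0],
    [0,0.0047,-0.0039,0,0,0,0],
    [0,0.0047,-0.0039,0,0,0,0],
    [0,0.0047,-0.0039,0,0,0,0],
    [0,0,0,0,0,0,0],
    [0,0,0,0,0,0,0],
  ],
)

```text
time_s: 17.32
ee_pos: [528.2, -266.4, 219.6]
ee_rot: [[-0.122, -0.993, 0.003], [-0.993, 0.122, -0.0], [-0.0, -0.003, -1.0]]
contact_force: [0.5, -1.7, 3.8]
opening: 13.5
grasp_force: 30.0
```

```bash
cat >> h.py <<'E'
U=np.array([np.cos(np.radians(-7)),np.sin(np.radians(-7))]);V=np.array([-U[1],U[0]])
def st():
    s=get_state();F=s['contact_force'];R=np.array(s['ee_rot']);f=R.T@F
    print('t',round(s['time_s'],2),'pos',np.round(s['ee_pos'],2),'yaw',round(np.degrees(np.arctan2(R[1,1],R[0,1])),2),'F dock u,v,z',np.round([F[:2]@U,F[:2]@V,F[2]],2),'M',np.round(s['moment'],2),'left u,v',np.round([(np.array([530.7,-271.2])-s['ee_pos'][:2])@U,(np.array([530.7,-271.2])-s['ee_pos'][:2])@V],2))
E
python3 -c "
from h import *
st()"
```

```text
t 17.32 pos [ 528.21 -266.41  219.58] yaw 172.99 F dock u,v,z [ 0.73 -1.65  3.84] M [-0.38  0.53 -0.07] left u,v [ 3.05 -4.45]
```

move_arm(
  motion=[
    [0,0.001,-0.0006,0,0,0,0],
    [0,0.001,-0.0006,0,0,0,0],
    [0,0.001,-0.0006,0,0,0,0],
    [0,0.001,-0.0006,0,0,0,0],
    [0,0,0,0,0,0,0],
    [0,0,0,0,0,0,0],
  ],
)

```text
time_s: 17.82
ee_pos: [529.2, -268.6, 219.5]
ee_rot: [[-0.122, -0.993, 0.002], [-0.993, 0.122, 0.001], [-0.002, -0.001, -1.0]]
contact_force: [-1.4, 3.5, 5.3]
opening: 14.0
grasp_force: 30.0
```

```bash
python3 -c "
from h import *
st()"
```

```text
t 17.82 pos [ 529.17 -268.61  219.55] yaw 173.01 F dock u,v,z [-1.82  3.32  5.25] M [0.89 0.63 0.03] left u,v [ 1.83 -2.39]
```

move_arm(
  motion=[
    [0,0.0006,-0.0006,0,0,0,0],
    [0,0.0006,-0.0006,0,0,0,0],
    [0,0,0,0,0,0,0],
    [0,0,0,0,0,0,0],
  ],
)

```text
time_s: 18.15
ee_pos: [529.8, -269.6, 219.6]
ee_rot: [[-0.122, -0.993, 0.001], [-0.993, 0.122, 0.002], [-0.002, -0.001, -1.0]]
contact_force: [-2.3, 4.1, 5.6]
opening: 13.9
grasp_force: 30.0
```

```bash
python3 -c "
from h import *
st()"
```

```text
t 18.15 pos [ 529.81 -269.59  219.55] yaw 173.01 F dock u,v,z [-2.74  3.81  5.58] M [ 0.93  0.79 -0.02] left u,v [ 1.08 -1.49]
```

move_arm(
  motion=[
    [0,0.0006,-0.0006,0,0,0,0],
    [0,0.0006,-0.0006,0,0,0,0],
    [0,0,0,0,0,0,0],
    [0,0,0,0,0,0,0],
  ],
)

```text
time_s: 18.48
ee_pos: [530.2, -270.1, 219.5]
ee_rot: [[-0.122, -0.993, -0.0], [-0.993, 0.122, 0.003], [-0.003, 0.001, -1.0]]
contact_force: [-3.8, 7.1, 7.4]
opening: 13.5
grasp_force: 30.0
```

```bash
python3 -c "
from h import *
st()"
```

```text
t 18.48 pos [ 530.19 -270.15  219.53] yaw 172.99 F dock u,v,z [-4.68  6.6   7.41] M [ 1.72  1.06 -0.02] left u,v [ 0.63 -0.98]
```

move_arm(
  motion=[
    [0,0.0006,-0.0006,-0.0003,0,0,0],
    [0,0.0006,-0.0006,0,0,0,0],
    [0,0,0,0,0,0,0],
    [0,0,0,0,0,0,0],
  ],
)

```text
time_s: 18.82
ee_pos: [530.5, -270.9, 219.6]
ee_rot: [[-0.122, -0.992, -0.002], [-0.992, 0.122, 0.004], [-0.003, 0.003, -1.0]]
contact_force: [-5.4, 8.2, 9.2]
opening: 13.7
grasp_force: 30.0
```

```bash
python3 -c "
from h import *
st()"
```

```text
t 18.82 pos [ 530.47 -270.85  219.57] yaw 172.98 F dock u,v,z [-6.31  7.49  9.19] M [2.12 1.4  0.01] left u,v [ 0.27 -0.32]
```

move_arm(
  motion=[
    [0,0.0006,-0.0006,0,0,0,0],
    [0,0.0006,-0.0006,0,0,0,0],
    [0,0,0,0,0,0,0],
    [0,0,0,0,0,0,0],
  ],
)

```text
time_s: 19.15
ee_pos: [530.8, -271.6, 219.6]
ee_rot: [[-0.122, -0.992, -0.004], [-0.992, 0.122, 0.005], [-0.004, 0.005, -1.0]]
contact_force: [-6.9, 10.4, 11.3]
opening: 14.0
grasp_force: 30.0
```

```bash
python3 -c "
from h import *
st()"
```

```text
t 19.15 pos [ 530.75 -271.6   219.61] yaw 172.96 F dock u,v,z [-8.11  9.52 11.34] M [ 2.69  1.83 -0.03] left u,v [-0.1   0.39]
```

move_arm(
  motion=[
    [0,0,0,-0.001,0,0,0],
    [0,0.0004,-0.0005,0,0,0,0],
    [0,0,0,0,0,0,0],
    [0,0,0,0,0,0,0],
    [0,0,0,0,0,0,0],
  ],
)

```text
time_s: 19.57
ee_pos: [530.9, -272.1, 219.7]
ee_rot: [[-0.123, -0.992, -0.005], [-0.992, 0.123, 0.005], [-0.004, 0.005, -1.0]]
contact_force: [-5.9, 9.3, 7.6]
opening: 14.0
grasp_force: 30.0
```

```bash
python3 - <<'E'
from h import *
np.set_printoptions(precision=2,suppress=True)
st()
im,d=cam('side','side3.png');w=cloud(d,'side');np.save('side3.npy',w)
cv2.imwrite('pics/s3.png',cv2.resize(cv2.imread('pics/side3.png')[170:290,200:330],None,fx=5,fy=5,interpolation=cv2.INTER_CUBIC))
c=np.array([559.13,-351.29]);q=w.reshape(-1,3);D=np.stack([(q[:,:2]-c)@U,(q[:,:2]-c)@V],1)
for nm,z0,z1,u0,u1,v0,v1 in(('cart B',62,72,-70,-5,5,45),('cart A',62,72,-70,-5,105,147),('handle',72,84,-60,-10,40,110),('carrier rim',27,33,-85,-4,2,158)):
    k=(q[:,2]>z0)&(q[:,2]<z1)&(D[:,0]>u0)&(D[:,0]<u1)&(D[:,1]>v0)&(D[:,1]<v1)
    if k.sum()>4:print(nm,k.sum(),'u',np.percentile(D[k,0],[0,5,50,95,100]),'v',np.percentile(D[k,1],[0,5,50,95,100]),'z',np.median(q[k,2]))
E
```

```text
t 19.57 pos [ 530.89 -272.11  219.68] yaw 172.95 F dock u,v,z [-6.98  8.49  7.6 ] M [2.21 1.7  0.01] left u,v [-0.3   0.88]
cart B 118 u [-60.96 -57.26 -36.55 -14.3  -12.04] v [ 5.39  8.58 20.68 34.84 37.6 ] z 67.09947652927087
handle 51 u [-58.08 -52.56 -36.07 -22.49 -18.53] v [45.16 48.13 61.96 70.19 74.36] z 78.21334236015696
carrier rim 170 u [-76.36 -74.94 -60.66  -8.57  -4.2 ] v [  6.6    8.66  73.46 117.51 145.81] z 30.472831115528606
```

View pics/s3.png

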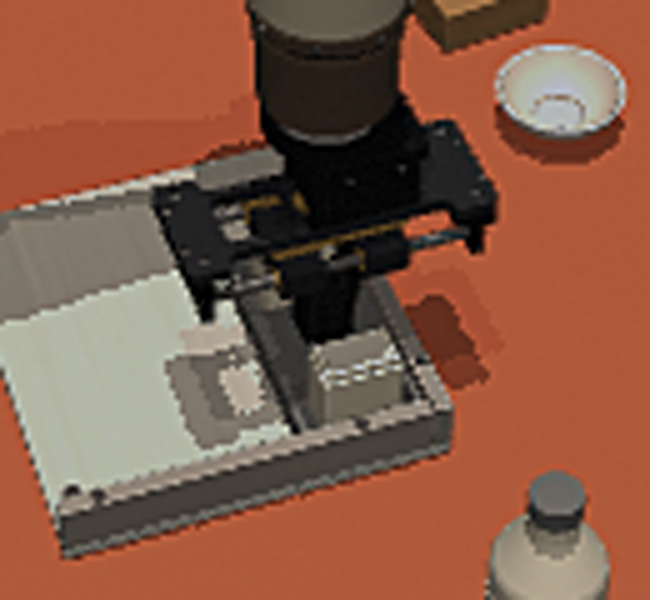

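The side view shows the carrier flush at the right fence (crop around (430,400)) and close along the far fence, with B upright. The -x rim at u=-76 mm matches being fully home. I'll relieve the down force and firm the push slightly.

move_arm(
  motion=[
    [0,0,0,-0.001,0,0,0],
    [0,0.0006,-0.0008,0,0,0,0],
    [0,0,0,0,0,0,0],
    [0,0.0006,-0.0008,-0.0005,0,0,0],
    [0,0,0,0,0,0,0],
    [0,0,0,0,0,0,0],
    [0,0,0,0,0,0,0],
  ],
)

```text
time_s: 20.2
ee_pos: [531.4, -273.0, 219.8]
ee_rot: [[-0.123, -0.992, -0.008], [-0.992, 0.123, 0.006], [-0.005, 0.008, -1.0]]
contact_force: [-6.2, 9.1, 4.7]
opening: 13.9
grasp_force: 30.0
```

```bash
python3 -c "
from h import *
st()"
```

```text
t 20.2 pos [ 531.35 -272.98  219.8 ] yaw 172.93 F dock u,v,z [-7.28  8.24  4.69] M [2.22 1.81 0.03] left u,v [-0.86  1.69]
```

```bash
cat >> h.py <<'E'
def gp():
    st();s=get_state();g=np.array(s['ee_pos'])+164*np.array(s['ee_rot'])[:,2];e=np.array([530.7,-271.2])-g[:2]
    print('  grasp',np.round(g,2),'left u,v',np.round([e@U,e@V],2),'tilt',np.round(np.array(s['ee_rot'])[:2,2],4))
E
python3 -c "
from h import *
gp()"
```

```text
t 20.2 pos [ 531.35 -272.98  219.8 ] yaw 172.93 F dock u,v,z [-7.28  8.24  4.69] M [2.22 1.81 0.03] left u,v [-0.86  1.69]
  grasp [ 530.09 -272.03   55.81] left u,v [0.51 0.89] tilt [-0.0077  0.0058]
```

move_arm(
  motion=[
    [0,0.001,0,0,0,0,0],
    [0,0,0,0,0,0,0],
    [0,0,0,0,0,0,0],
    [0,0,0,0,0,0,0],
  ],
)

```text
time_s: 20.53
ee_pos: [531.3, -273.2, 219.8]
ee_rot: [[-0.123, -0.992, -0.008], [-0.992, 0.123, 0.007], [-0.006, 0.008, -1.0]]
contact_force: [-6.4, 12.3, 5.5]
opening: 14.0
grasp_force: 30.0
```

```bash
python3 -c "
from h import *
gp()"
```

```text
t 20.53 pos [ 531.34 -273.16  219.82] yaw 172.93 F dock u,v,z [-7.81 11.41  5.5 ] M [ 3.13  1.77 -0.01] left u,v [-0.88  1.87]
  grasp [ 530.09 -272.07   55.83] left u,v [0.5  0.94] tilt [-0.0077  0.0067]
```

move_arm(
  motion=[
    [0,0.001,0,0,0,0,0],
    [0,0,0,0,0,0,0],
    [0,0,0,0,0,0,0],
    [0,0,0,0,0,0,0],
  ],
)

```text
time_s: 20.87
ee_pos: [531.3, -273.4, 219.8]
ee_rot: [[-0.123, -0.992, -0.008], [-0.992, 0.123, 0.007], [-0.006, 0.008, -1.0]]
contact_force: [-7.2, 14.7, 6.6]
opening: 13.5
grasp_force: 30.0
```

```bash
python3 -c "
from h import *
gp()"
```

```text
t 20.87 pos [ 531.32 -273.35  219.83] yaw 172.93 F dock u,v,z [-8.9  13.76  6.63] M [4.01 1.69 0.  ] left u,v [-0.88  2.06]
  grasp [ 530.07 -272.12   55.84] left u,v [0.51 0.99] tilt [-0.0076  0.0075]
```

The v direction is now firmly blocked: force rises while the grasp point stays put. Same test in u.

move_arm(
  motion=[
    [0,0,-0.001,0,0,0,0],
    [0,0,0,0,0,0,0],
    [0,0,0,0,0,0,0],
    [0,0,0,0,0,0,0],
  ],
)

```text
time_s: 21.2
ee_pos: [531.6, -273.4, 219.8]
ee_rot: [[-0.124, -0.992, -0.009], [-0.992, 0.123, 0.008], [-0.007, 0.01, -1.0]]
contact_force: [-7.4, 15.7, 7.3]
opening: 13.6
grasp_force: 30.0
```

```bash
python3 -c "
from h import *
gp()"
```

```text
t 21.2 pos [ 531.59 -273.42  219.84] yaw 172.91 F dock u,v,z [-9.28 14.67  7.32] M [ 4.03  2.12 -0.02] left u,v [-1.15  2.09]
  grasp [ 530.09 -272.11   55.85] left u,v [0.49 0.98] tilt [-0.0091  0.008 ]
```

move_arm(
  motion=[
    [0,0,-0.001,0,0,0,0],
    [0,0,0,0,0,0,0],
    [0,0,0,0,0,0,0],
    [0,0,0,0,0,0,0],
  ],
)

```text
time_s: 21.53
ee_pos: [531.9, -273.5, 219.8]
ee_rot: [[-0.124, -0.992, -0.011], [-0.992, 0.124, 0.008], [-0.007, 0.012, -1.0]]
contact_force: [-9.2, 15.3, 10.0]
opening: 13.7
grasp_force: 30.0
```

```bash
python3 -c "
from h import *
gp()"
```

```text
t 21.53 pos [ 531.88 -273.52  219.83] yaw 172.9 F dock u,v,z [-11.03  14.08  10.  ] M [ 4.17  2.44 -0.03] left u,v [-1.46  2.16]
  grasp [ 530.13 -272.15   55.85] left u,v [0.45 1.02] tilt [-0.0107  0.0083]
```

move_arm(
  motion=[
    [0,0,0,-0.001,0,0,0],
    [0,-0.0006,-0.001,-0.001,0,0,0],
    [0,0,-0.001,0,0,0,0],
    [0,0,0,0,0,0,0],
    [0,0,0,0,0,0,0],
    [0,0,0,0,0,0,0],
  ],
)

```text
time_s: 22.03
ee_pos: [532.6, -273.6, 220.1]
ee_rot: [[-0.124, -0.992, -0.014], [-0.992, 0.124, 0.009], [-0.007, 0.015, -1.0]]
contact_force: [-10.6, 12.2, 4.9]
opening: 13.9
grasp_force: 30.0
```

```bash
python3 - <<'E'
from h import *
np.set_printoptions(precision=2,suppress=True)
gp()
im,d=cam('side','side4.png');w=cloud(d,'side')
c=np.array([559.13,-351.29]);q=w.reshape(-1,3);D=np.stack([(q[:,:2]-c)@U,(q[:,:2]-c)@V],1)
for nm,z0,z1,u0,u1,v0,v1 in(('cart B',62,72,-70,-5,2,45),('cart A',62,72,-70,-5,105,147),('rim -x edge',27,33,-85,-65,2,158),('deck',4,14,-200,-100,20,200)):
    k=(q[:,2]>z0)&(q[:,2]<z1)&(D[:,0]>u0)&(D[:,0]<u1)&(D[:,1]>v0)&(D[:,1]<v1)
    if k.sum()>4:print(nm,k.sum(),'u',np.percentile(D[k,0],[0,5,50,95,100]),'v',np.percentile(D[k,1],[0,5,50,95,100]),'z',np.median(q[k,2]))
    if nm[0]=='r':p=D[k];print('edge yaw vs dock deg',[round(p[(p[:,1]>a)&(p[:,1]<a+20),0].min(),1) for a in range(20,140,20) if ((p[:,1]>a)&(p[:,1]<a+20)).any()])
cv2.imwrite('pics/s4.png',cv2.resize(cv2.imread('pics/side4.png')[200:270,230:310],None,fx=8,fy=8,interpolation=cv2.INTER_CUBIC))
E
```

```text
t 22.03 pos [ 532.62 -273.58  220.1 ] yaw 172.87 F dock u,v,z [-11.99  10.82   4.87] M [3.29 2.73 0.01] left u,v [-2.19  2.13]
  grasp [ 530.28 -272.13   56.12] left u,v [0.3  0.97] tilt [-0.01  0.01]
cart B 125 u [-58.42 -57.09 -37.17 -14.98 -12.  ] v [ 4.73  8.07 19.67 34.47 44.96] z 67.48279735895107
rim -x edge 72 u [-76.08 -75.55 -71.49 -65.99 -65.24] v [  6.88  18.14  70.06 133.17 143.5 ] z 30.304576505735668
edge yaw vs dock deg [np.float64(-75.4), np.float64(-75.8), np.float64(-75.9), np.float64(-75.2), np.float64(-75.4), np.float64(-76.1)]
deck 1330 u [-199.98 -195.12 -151.13 -105.39 -100.  ] v [ 20.48  30.88 104.85 189.75 199.87] z 8.358072565883162
```

View pics/s4.png

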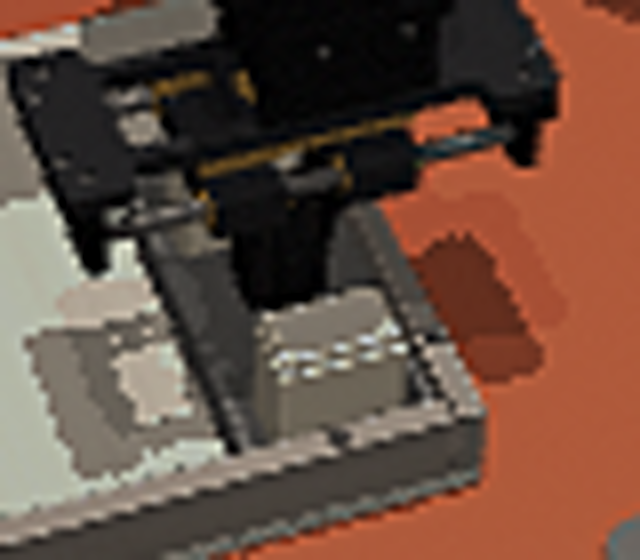

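move_arm(
  motion=[
    [0,0,0,0,0,0,0],
    [0,0,0,0,0,0,0],
    [0,0,0,0,0,0,0],
    [0,0,0,0,0,0,0],
    [0,0,0,0,0,0,0],
    [0,0,0,0,0,0,0],
    [0,0,0,0,0,0,0],
    [0,0,0,0,0,0,0],
  ],
)

```text
time_s: 22.75
ee_pos: [532.6, -273.6, 220.1]
ee_rot: [[-0.124, -0.992, -0.014], [-0.992, 0.124, 0.009], [-0.007, 0.015, -1.0]]
contact_force: [-9.7, 12.4, 4.6]
opening: 13.9
grasp_force: 30.0
```

```bash
python3 - <<'E'
from h import *
gp()
s=get_state();f=s['contact_force'][:2]
if -f@U>6 and f@V>6: print(job_done())
E
```

```text
t 22.75 pos [ 532.61 -273.57  220.1 ] yaw 172.87 F dock u,v,z [-11.1   11.16   4.56] M [3.27 2.69 0.01] left u,v [-2.18  2.12]
  grasp [ 530.27 -272.12   56.12] left u,v [0.32 0.97] tilt [-0.0143  0.0088]
the job is handed in; nothing more can be done
None
```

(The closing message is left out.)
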